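# Take the weighing pail off its snap hooks and set it on the scale

## Robot

A 6-joint arm with a two-finger parallel gripper is mounted at the origin on the work surface. World frame = base frame: x ahead of the robot, y to its left, z up, the work surface at z = 0. Lengths are in mm, angles in rad, forces in N, time in s.
With the tool pointing down it reaches from about 350 to 875 mm from the base axis. Payload 15.5 kg.
Tool frame: the origin (TCP) lies at the very end of the fingers, on their centre line; the grasp point (between the pads) lies 19 mm behind it; z points along the fingers, x is the direction in which the jaws open and shut, and the axes are right-handed (so a half turn about z gives the same grasp; the last joint's range is limited). The gripper opens to 85 mm and grips with 20 to 120 N. Pads are 22 mm wide; open, the fingers measure 114 mm over their backs; the gripper's body (76 mm by 85 mm) begins 54 mm behind the grasp point. The pads swing forward as they close: fully open they stand 13 mm farther back than shut.
Start: joints at [1.2, 0.494, 1.345, -0, 1.302, -0.096], TCP at [169.592, 601.552, 231.277] pointing down, gripper open.
Joint ranges: [-2.91, 2.91], [-0.82, 2.16], [0.22, 2.67], [-1.22, 4.37], [0.12, 2.79], [-3.08, 3.08]. Speed limits (rad/s): [1.89, 1.89, 2.57, 3.01, 3.01, 3.01].

## Interface

Orientations are given as a rotation vector (axis times angle).
In Python, from plant import manip, eyes, order gives the robot as it stands.
- The arm moves only by the tool send_rows, never from a script. Its argument "increments" is a list of rows, each an object of numbers: "dx", "dy", "dz": the shift along the world's x, y, z in units of 25 mm (1.0 is 25 mm); "wx", "wy", "wz": the turn, a rotation vector about the world's x, y, z in units of 10 degrees (1.0 is 10 degrees); "claw": the opening, from 0 (shut) to 1 (fully open). A call has 1 to 8 rows; each row is the pose to reach, as a shift and turn from the pose measured when the call began; what a row does not reach only later rows make up. A row lasts 1/8 s, in which the tool goes at most 62.5 mm and 10.7 degrees, less where a joint would pass 70% of its speed; a pose out of reach is approached as far as the arm can. A call with a gripper value outside its range is refused whole. The fingers move at their own pace and stop on an object; "force" is the grip in N (left out, the last holds). Time passes only in rows, so rows that repeat a pose let the fingers close. It gives the time, the measured TCP pose, the force and the opening at its end, in the units of the state.
- manip.get_obs(): the state, without advancing time (a new reading comes with each control period).
- eyes.capture(name): name is "scene" or "side" or "wrist"; returns the picture (420x560x3 uint8, red, green, blue); there is no depth.
- eyes.camera_model(name): a dict with "mtx" (3x3 intrinsics, pixels), "position" and "attitude" of the camera in the world. Camera axes: x right, y up, looking along -z (the intrinsics and any distortion apply to the point x, -y, -z); pixel columns grow to the right and rows downward; lengths in mm; the calibration is good to about 2 mm. A picture is of the moment at which its call begins: read the wrist's pose just before it. camera_model takes no time and is no camera call; for the wrist camera it gives the pose at the moment of the call.
- order.job_done(): hands the job in, once; it reports no verdict.
The state is a dict: "clock": time; "qpos": joint angles; "dq": joint speeds; "joint_efforts": joint torques, N m; "position": TCP position; "eef_rot": TCP orientation; "force": force on the tool from outside, world axes, zero at the start; "wrist_torque": the same for the moment, N m; "width": finger opening in mm.
Only numpy, scipy, OpenCV 4.12 (cv2) and the standard library are available. Lean on these libraries where they do the work, as an engineer would, in place of code of your own. Each camera call takes 0.05 s, during which the arm holds its last target. There are 200 camera calls.

## Task

Take the steel pail off its hook stand: push it towards the open end of the stand so that its side lugs press the yellow sprung keepers open, feel for the solid stop behind them, and lift it out through the hook mouths without forcing anything (never more than 20 N on the hooks). Then set it down gently, upright, in the middle of the scale's plate and let go. Leave the jar, the tin and the carton alone.

Things in the scene. Friction and masses are not known exactly. Their poses are not given: they have to be found in the camera images.
- hook: Dark steel hook stand, fixed; origin on the counter below the hanging place, x axis to its open end. Base 240 x 160 x 8 mm (x -145 to 95), posts at x = -124. Two level bars along x at y = +-52 mm (top z 115, x -132 to 92) carry the pail's lugs. A red carriage with two equal snap hooks is clamped on the bars. Nothing is higher than z = 137 mm. More than 20 N on it is forcing.
- hook_seat (a point): Point of the stand 120 mm above its origin: height of the hanging lugs' centres, which start 0 to 6 mm from it along the stand's x. Lips of the two hooks (y = +-57 to +-67 mm, underside z 131, 6 mm above a resting lug) keep the lugs from rising. Lifting a lug under its lip jams. Carry the weight (raise it about 3 mm) before pressing, or the lugs drag on the bars.
- hook_mouth (a point): Point of the stand at x = 49.5, z = 120 mm: where the middle of the hook mouths would be at mid setting. Truly it is c further along x; c (-28 to +28 mm) differs each time, is NOT measured and stays put in use. Mouth, 15 mm, for 10 mm lugs: from the lip's end at x = 42 + c to a solid nose at x = 57 + c (z up to 126): the stop. Press up to it, stay near it and lift 35 mm straight up: clear.
- hook_keepers (a point): Point of the stand at x = 44, z = 120 mm: mid-setting place of the keepers' inner faces (truly x = 44 + c). Two yellow strips at y = +-57 to +-62 mm, hinged at z = 80, top z = 128, close the mouths. Lugs pushed to +x swing them open; together they push back about 3 N at first, 6 to 7 N at the stop, where the force rises steeply. Released, they spring shut.
- pail: Steel pail, 0.25 to 0.5 kg, hanging upright; origin at the centre of its underside, z up. Foot 60, rim 76 mm across, 80 mm high. Two square lugs 10 x 10 mm stick out along +-y, centres at z = 66 mm, tips at y = +-69 mm; they lie on the stand's bars, axes parallel to the stand's (underside of the pail 54 mm above the counter). A strap over the mouth carries the grip.
- pail_grip (a point): Centre of the pail's upright blue grip block, 114 mm above the underside: 16 mm thick along the pail's x (pinch it this way: its flat faces then keep the pail from tipping when pushed), 60 mm along y, 26 mm high.
- scale: Grey counter scale, fixed, 240 x 260 mm, origin beneath its middle on the counter; x axis points away from its display. Nothing on it is higher than the plate.
- scale_plate (a point): Middle of the top face of the scale's steel plate, 72 mm above the counter; plate 190 (x) x 220 mm.
- jar: Amber jar, 72 mm across, 110 mm high, standing loose on the counter; origin under its centre.
- tin: Copper-coloured tin, 74 mm across, 100 mm high, standing loose on the counter; origin under its centre.
- carton: Green carton 55 x 90 x 120 mm high, standing loose on the counter; origin under its centre.
Things that resemble listed ones, but are neither listed nor needed, are in the scene too. What is meant by the pail is not red, and is the smaller of those in its own colour.

How it is judged (in metres and radians):
On the way:
1. the pail is lifted out of the hooks, at least 30 mm above where it hung (z of pail in the frame of hook above 0.084 m), for 0.1 s.
At the end, for the whole second after the job is handed in: The pail stands upright (within 3.4 degrees) and still on the scale's plate, its centre within 50 mm of the plate's middle and its underside within 4 mm of the plate, released (horizontal distance between pail and scale_plate below 0.05 m and z of pail in the frame of scale_plate between -0.004 and 0.004 m and angle between pail's own z axis and vertical below 0.06 rad and linear speed of pail below 0.02 m/s and contact force between the fingers and pail below 0.1 N); the robot touches nothing.
It fails at once if the pail is forced against the hooks with more than 20 N (contact force between pail and hook above 20 N).
It fails at once if the pail is banged onto the scale (more than 40 N) (contact force between pail and scale above 40 N).
It fails at once if a bystander is moved more than 25 mm (distance of any of jar, tin, carton from where it was at the start of the episode above 0.025 m).
It also fails if it takes over 58 s, if anything falls off the work surface, if the arm or the gripper's body presses on something with over 40 N, if the wrist force passes 120 N, or if a joint passes its speed limit or range.

## Working session

There is one attempt and no reset: what is moved stays moved. The work goes in short steps, Python scripts to look and compute and a tool call to move; the robot and the scene stay as the last step left them, time stands still between calls to the robot, and variables do not carry over. Pictures are saved under pics/ and viewed, about 8 in all and at most 12, crops included, and the job is handed in when it is done.

Besides the shell and the picture viewer there is one more tool, called as name([rows], argument=value, ...), one row to a line, values as JSON. send_rows: Moves the arm, as the interface text tells. Its arguments: {"type":"object","properties":{"increments":{"type":"array","items":{"type":"object","properties":{"dx":{"type":"number"},"dy":{"type":"number"},"dz":{"type":"number"},"wx":{"type":"number"},"wy":{"type":"number"},"wz":{"type":"number"},"claw":{"type":"number"}}}},"force":{"type":"number"}},"required":["increments"]}

```bash
mkdir -p pics; ls; cat > h.py <<'E'
import numpy as np, cv2
from scipy.spatial.transform import Rotation as R
from plant import manip, eyes, order
def cam(n):
    m=eyes.camera_model(n); A=np.array(m['attitude'],float)
    Rm=A if A.shape==(3,3) else (R.from_rotvec(A).as_matrix() if A.size==3 else R.from_quat(A).as_matrix())
    return np.array(m['mtx']),np.array(m['position']),Rm,m
def ray(c,u,v):
    K,p,Rm,_=c; d=np.linalg.inv(K)@[u,v,1]; return p,Rm@(d*[1,-1,-1])
def onz(c,u,v,z):
    p,d=ray(c,u,v); return p+d*(z-p[2])/d[2]
def tri(c1,a,c2,b):
    p,d=ray(c1,*a);q,e=ray(c2,*b);d/=np.linalg.norm(d);e/=np.linalg.norm(e)
    s=np.linalg.lstsq(np.c_[d,-e],q-p,rcond=None)[0]
    x,y=p+d*s[0],q+e*s[1]; return (x+y)/2,np.linalg.norm(x-y)
def proj(c,P):
    K,p,Rm,_=c; x=Rm.T@(np.array(P)-p)*[1,-1,-1]; x=K@x; return x[:2]/x[2]
E
python3 - <<'E'
from h import *
for n in('scene','side'):
    im=eyes.capture(n); cv2.imwrite(f'pics/{n}0.png',im[...,::-1]); np.save(f'pics/{n}0.npy',im)
    print(n,eyes.camera_model(n))
print(manip.get_obs())
E
```

```text
pics
scene {'mtx': array([[393.03572125,   0.        , 280.59782862],
       [  0.        , 393.03572125, 216.56219457],
       [  0.        ,   0.        ,   1.        ]]), 'position': array([1136.05950007,  415.45314287, 1015.5716864 ]), 'attitude': array([0.44703498, 0.68362142, 1.93395383])}
side {'mtx': array([[476.1609523 ,   0.        , 268.34625038],
       [  0.        , 476.1609523 , 208.57624802],
       [  0.        ,   0.        ,   1.        ]]), 'position': array([ 178.10285004, -736.5151002 ,  926.33214002]), 'attitude': array([ 0.84957015, -0.14578176, -0.30722769])}
{'clock': 0.1, 'qpos': array([ 1.20049422e+00,  4.94134918e-01,  1.34606337e+00, -1.66444594e-05,
        1.30248348e+00, -9.55061262e-02]), 'dq': array([ 1.09087850e-03, -9.89975227e-04, -1.07474402e-03, -8.13913218e-04,
       -4.19499738e-05,  8.96945086e-04]), 'joint_efforts': array([ 7.90986778e-04, -8.83586168e+01, -3.84561038e+01,  1.03584123e-04,
        5.27204465e-03,  1.07521518e-05]), 'position': array([169.48487532, 601.2523739 , 230.75321473]), 'eef_rot': array([ 2.50429712e+00,  1.89589594e+00, -1.44274616e-03]), 'force': array([ 0.10693079, -0.04889718, -0.59953036]), 'wrist_torque': array([-0.01036699,  0.03626751, -0.0019448 ]), 'width': 85.09600220886514}
```

View pics/scene0.png

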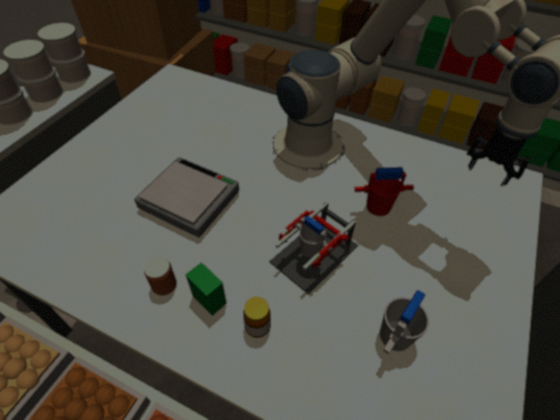

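View pics/side0.png

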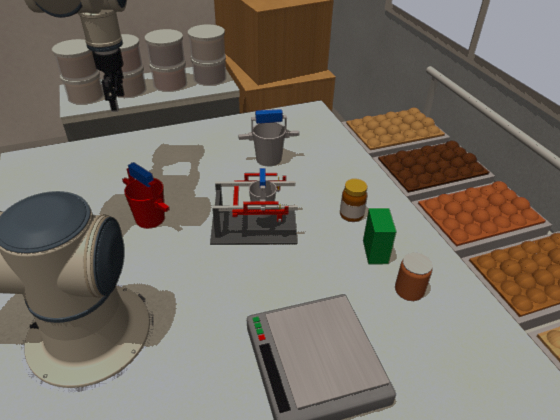

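The scene view shows three pails: the red one at (383,190), a larger grey one standing at (404,325), and a small grey one hanging on the stand at (312,235). In the side view they are at (148,200), (268,140) and (263,195). The hanging grey pail is the target because it isn't red and is the smaller grey one. The scale is at scene (188,193), with the jar, carton and tin at (257,315), (206,288) and (160,276). Next I'll take a close crop to check the choice, and measure.

```bash
python3 - <<'E'
from h import *
S=np.load('pics/scene0.npy');D=np.load('pics/side0.npy')
a=cv2.resize(S[195:295,260:365],None,fx=5,fy=5,interpolation=cv2.INTER_CUBIC)[:,:400*5//4]
b=cv2.resize(D[160:250,200:305],None,fx=3.5,fy=3.5,interpolation=cv2.INTER_CUBIC)
W=np.zeros((500,a.shape[1]+b.shape[1],3),np.uint8);W[:a.shape[0],:a.shape[1]]=a;W[:b.shape[0],a.shape[1]:]=b
print(W.shape,a.shape)
W=W[:, :800] if W.shape[1]<=800 else cv2.resize(W,None,fx=800/W.shape[1],fy=800/W.shape[1])
cv2.imwrite('pics/crop1.png',W[...,::-1])
cs,cd=cam('scene'),cam('side')
c=[]
for im in(S,D):
    h=cv2.cvtColor(im,cv2.COLOR_RGB2HSV); m=cv2.inRange(h,(105,150,60),(125,255,255))
    n,l,st,ce=cv2.connectedComponentsWithStats(m)
    for i in range(1,n):
        if st[i,4]>30: print('blue',st[i],ce[i].round(1))
    m=cv2.inRange(h,(0,0,0),(180,140,75))
    n,l,st,ce=cv2.connectedComponentsWithStats(m)
    for i in range(1,n):
        if 300<st[i,4]<9000:
            pts=np.argwhere(l==i)[:,::-1].astype(np.int32); hull=cv2.convexHull(pts)
            print('dark',st[i],ce[i].round(1),cv2.approxPolyDP(hull,4,True)[:,0].tolist())
    # plate: low saturation, mid-brightness
    ro=(slice(150,240),slice(130,245)) if im is S else (slice(290,418),slice(240,395))
    print(h[195,188] if im is S else h[350,325])
E
```

```text
(500, 868, 3) (500, 500, 3)
blue [305 217  18  13  92] [314.1 223.2]
blue [402 291  22  29 283] [412.7 305.8]
dark [ 135  178  104   61 1774] [192.8 211.6] [[238, 184], [235, 197], [199, 238], [143, 213], [135, 202], [138, 197], [225, 178]]
dark [ 522  201   38  219 6176] [544.7 323. ] [[522, 419], [544, 201], [559, 207], [559, 419]]
dark [ 270  214   88   81 3033] [311.5 256.1] [[356, 223], [356, 247], [310, 294], [270, 262], [297, 222], [315, 214]]
dark [   0  277  262  143 6147] [125.2 357.5] [[261, 419], [208, 419], [0, 300], [0, 277]]
dark [ 379  299   48   53 1513] [401.4 325.8] [[423, 310], [426, 326], [413, 345], [393, 351], [382, 344], [379, 332], [391, 302], [407, 299]]
dark [243 310  28  29 306] [257.4 329.5] [[267, 334], [249, 336], [243, 313], [269, 310]]
dark [ 11 352  64  68 842] [ 43.5 387.4] [[70, 353], [74, 358], [24, 419], [11, 419]]
[ 17  39 105]
blue [256 110  26  13 307] [268.4 115.8]
blue [129 163  23  24 293] [139.8 173.7]
blue [260 169   6  16  81] [262.  176.6]
dark [  26    0  101   41 1548] [81.   9.6] [[120, 36], [110, 40], [33, 11], [26, 1], [126, 0]]
da
[... 640 characters left out ...]
]
dark [408 177  88  24 365] [450.5 188.9] [[495, 180], [408, 197]]
dark [  0 192  87  59 993] [ 61. 213.] [[85, 206], [81, 225], [58, 242], [24, 250], [0, 240], [5, 212], [27, 198], [61, 192], [76, 196]]
dark [ 211  209   86   36 2532] [252.2 229. ] [[296, 243], [211, 244], [213, 209], [293, 211]]
dark [  29  216  100  128 3550] [104.5 282.6] [[115, 343], [39, 319], [29, 310], [110, 216], [121, 232], [127, 327]]
dark [457 227  97  31 569] [502.9 241.9] [[553, 231], [461, 257], [457, 253], [547, 227]]
dark [259 343  32  70 818] [274.3 378.2] [[289, 410], [279, 412], [259, 345], [270, 346]]
dark [311 396  84  24 572] [357.8 409.7] [[394, 396], [389, 405], [341, 419], [311, 419]]
[ 12  26 146]
```

View pics/crop1.png

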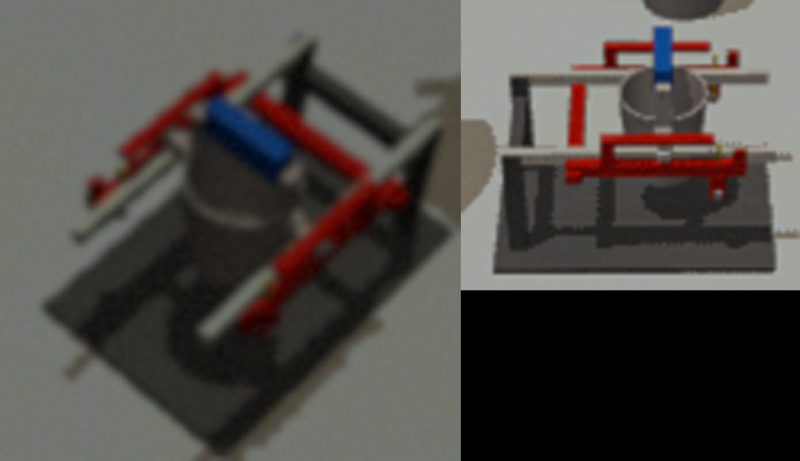

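The crop confirms the choice: the small grey pail hangs by its side lugs on the stand's bars, with a blue grip and red carriage. The posts are at its upper right in the scene view, so the open end is towards the lower left (right in the side view).

```bash
python3 - <<'E'
from h import *
S=np.load('pics/scene0.npy');D=np.load('pics/side0.npy')
cs,cd=cam('scene'),cam('side')
np.set_printoptions(precision=1,suppress=True)
g,e=tri(cs,(314.1,223.2),cd,(262,176.6)); print('grip',g,e)
print('bar far open',tri(cs,(276.9,246),cd,(295.2,183.6)),'far post',tri(cs,(327.3,204.1),cd,(215.9,183.9)),'near post',tri(cs,(354.8,221),cd,(212.2,207.1)))
for p in[(276.9,246),(304.9,266.6),(327.3,204.1),(354.8,221)]: print('S bar z115',p,onz(cs,*p,115))
for p in[(295.2,183.6),(215.9,183.9),(212.2,207.1)]: print('D bar z115',p,onz(cd,*p,115))
for p in[(356,247),(310,294),(270,262)]: print('S base z4',onz(cs,*p,4))
for p in[(296,243),(211,244)]: print('D base z4',onz(cd,*p,4))
# side-view hook features (near / far nose, lip)
sc=3.226
for n,(u,v),z in[('far nose L',(728,60),126),('far lip end',(709,48),134),('near nose L',(735,160),120),('near lip end',(713,140),134),('near lug',(663,157),120)]:
    q=onz(cd,200+(u-460.8)/sc,160+v/sc,z); print(n,q)
for n,im,c,ro,ref in(('S',S,cs,(150,240,130,245),S[195,188]),('D',D,cd,(290,418,240,395),D[350,325])):
    lab=cv2.cvtColor(im,cv2.COLOR_RGB2LAB).astype(int); r=lab[195,188] if n=='S' else lab[350,325]
    m=((abs(lab[...,0]-r[0])<25)&(abs(lab[...,1:]-r[1:]).max(-1)<=3)).astype(np.uint8)
    k=np.zeros_like(m);k[ro[0]:ro[1],ro[2]:ro[3]]=1;m=cv2.morphologyEx(m*k,cv2.MORPH_OPEN,np.ones((3,3)))
    N,l,st,ce=cv2.connectedComponentsWithStats(m);i=1+st[1:,4].argmax()
    cnt=cv2.findContours((l==i).astype(np.uint8),0,2)[0][0]; 
    W=np.array([onz(c,*p,72)[:2] for p in cnt[:,0]]).astype(np.float32)
    print(n,st[i],ref,'plate rect',cv2.minAreaRect(W))
for n,z,p in[('jar',110,(257,304)),('carton',120,(205,272)),('tin',100,(159,267))]: print(n,onz(cs,*p,z))
E
```

```text
grip [488.9 215.6 173. ] 2.6253863390327186
bar far open (array([577.8, 161.5, 158.5]), np.float64(30.269660706069633)) far post (array([378.8, 225.3, 158.6]), np.float64(26.89780699320341)) near post (array([351.1, 291.3,  56. ]), np.float64(34.913529897807265))
S bar z115 (276.9, 246) [564.5 140.9 115. ]
S bar z115 (304.9, 266.6) [591.6 238.1 115. ]
S bar z115 (327.3, 204.1) [356.1 209.8 115. ]
S bar z115 (354.8, 221) [381.6 306.9 115. ]
D bar z115 (295.2, 183.6) [590.8 227.5 115. ]
D bar z115 (215.9, 183.9) [381.9 296.2 115. ]
D bar z115 (212.2, 207.1) [348.6 203.2 115. ]
S base z4 [386.9 331.4   4. ]
S base z4 [602.6 266.3   4. ]
S base z4 [556.7 114.4   4. ]
D base z4 [553.  111.9   4. ]
D base z4 [331.9 182.4   4. ]
far nose L [560.9 246.4 126. ]
far lip end [547.5 257.7 134. ]
near nose L [523.4 127.9 120. ]
near lip end [509.2 141.3 134. ]
near lug [469.9 149.8 120. ]
S [ 139  161   87   60 2878] [105  98  89] plate rect ((469.41180419921875, -251.84339904785156), (227.169189453125, 190.13670349121094), 86.83978271484375)
D [ 266  296  123  111 8624] [146 137 131] plate rect ((470.6966247558594, -247.12091064453125), (219.13623046875, 190.78530883789062), 86.91228485107422)
jar [743.6 173.1 110. ]
carton [727.    9.6 120. ]
tin [ 759.8 -119.7  100. ]
```

send_rows([
  {"dx": 3, "dy": -3, "dz": 2, "wz": -2, "claw": 0.7},
  {"dx": 12.7, "dy": -15.4, "dz": 2, "wz": -9.2, "claw": 0.7},
  {"dx": 12.7, "dy": -15.4, "dz": 2, "wz": -9.2, "claw": 0.7},
  {"dx": 12.7, "dy": -15.4, "dz": 2, "wz": -9.2, "claw": 0.7},
  {"dx": 12.7, "dy": -15.4, "dz": 2, "wz": -9.2, "claw": 0.7},
  {"dx": 12.7, "dy": -15.4, "dz": 2, "wz": -9.2, "claw": 0.7},
  {"dx": 12.7, "dy": -15.4, "dz": 2, "wz": -9.2, "claw": 0.7},
  {"dx": 12.7, "dy": -15.4, "dz": 2, "wz": -9.2, "claw": 0.7},
])

```text
invalid input at $.increments[0]: expected keys dx, dy, dz, wx, wy, wz, claw
```

send_rows([
  {"dx": 3, "dy": -3, "dz": 2, "wx": 0, "wy": 0, "wz": -2, "claw": 0.7},
  {"dx": 12.7, "dy": -15.4, "dz": 2, "wx": 0, "wy": 0, "wz": -9.2, "claw": 0.7},
  {"dx": 12.7, "dy": -15.4, "dz": 2, "wx": 0, "wy": 0, "wz": -9.2, "claw": 0.7},
  {"dx": 12.7, "dy": -15.4, "dz": 2, "wx": 0, "wy": 0, "wz": -9.2, "claw": 0.7},
  {"dx": 12.7, "dy": -15.4, "dz": 2, "wx": 0, "wy": 0, "wz": -9.2, "claw": 0.7},
  {"dx": 12.7, "dy": -15.4, "dz": 2, "wx": 0, "wy": 0, "wz": -9.2, "claw": 0.7},
  {"dx": 12.7, "dy": -15.4, "dz": 2, "wx": 0, "wy": 0, "wz": -9.2, "claw": 0.7},
  {"dx": 12.7, "dy": -15.4, "dz": 2, "wx": 0, "wy": 0, "wz": -9.2, "claw": 0.7},
])

```text
clock: 1.1
position: [484.2, 219.0, 280.5]
eef_rot: [-3.124, 0.33, 0.002]
force: [1.6, 0.4, 0.3]
width: 60.0
```

```bash
cat >> h.py <<'E'
def st():
    o=manip.get_obs(); Rm=R.from_rotvec(o['eef_rot']).as_matrix()
    print('t',round(o['clock'],2),'pos',o['position'].round(1),'yaw',round(np.degrees(np.arctan2(Rm[1,0],Rm[0,0])),2),'z',Rm[:,2].round(3),'F',o['force'].round(2),'w',round(o['width'],1),'T',o['wrist_torque'].round(2)); return o
E
python3 -c "from h import *;print(st()['qpos'])"
```

```text
t 1.1 pos [484.2 219.  280.5] yaw -12.05 z [-0.001  0.    -1.   ] F [1.63 0.36 0.25] w 60.0 T [ 0.07 -0.04  0.01]
[3.11952904e-01 3.14337573e-01 1.50369327e+00 7.54799413e-04
 1.32461521e+00 5.22019260e-01]
```

send_rows([
  {"dx": 0.17, "dy": -0.1, "dz": 0, "wx": 0, "wy": 0, "wz": -0.56, "claw": 0.7},
  {"dx": 0.17, "dy": -0.1, "dz": 0, "wx": 0, "wy": 0, "wz": -0.56, "claw": 0.7},
  {"dx": 0.17, "dy": -0.1, "dz": 0, "wx": 0, "wy": 0, "wz": -0.56, "claw": 0.7},
])

```text
clock: 1.48
position: [487.8, 217.1, 280.3]
eef_rot: [-3.105, 0.477, 0.003]
force: [-0.2, -0.3, 0.9]
width: 59.7
```

```bash
python3 - <<'E'
from h import *
st(); c=cam('wrist'); im=eyes.capture('wrist'); np.save('pics/w1.npy',im); cv2.imwrite('pics/w1.png',im[...,::-1]); print(c[3])
for P in[(488.5,216.3,168),(488.5,216.3,0)]: print(proj(c,P))
E
```

```text
t 1.48 pos [487.8 217.1 280.3] yaw -17.45 z [-0.002  0.    -1.   ] F [-0.18 -0.3   0.89] w 59.7 T [-0.01  0.01 -0.03]
{'mtx': array([[300.47377594,   0.        , 280.99278755],
       [  0.        , 300.47377594, 204.41990368],
       [  0.        ,   0.        ,   1.        ]]), 'position': array([511.50651287, 297.39964635, 422.84599945]), 'attitude': array([-0.32370524,  0.05194367, -0.30076109])}
[284.2570943  202.24495329]
[283.32147751 165.17441188]
```

View pics/w1.png

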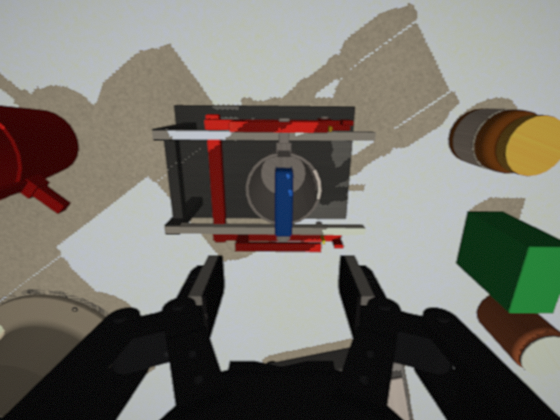

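The wrist view shows the pail's blue grip at about (284,202), between the bars that run from (153,132) to (374,135) and from (165,228) to (365,228). The open end is to the right. Next I'll refine the grip centre, yaw, and lip and nose positions.

```bash
python3 - <<'E'
from h import *
np.set_printoptions(precision=1,suppress=True)
c=cam('wrist');im=np.load('pics/w1.npy')
h=cv2.cvtColor(im,cv2.COLOR_RGB2HSV); m=cv2.inRange(h,(105,130,50),(125,255,255))
N,l,s,ce=cv2.connectedComponentsWithStats(m);i=1+s[1:,4].argmax();print(s[i],ce[i])
for v in range(168,236,8):
    r=np.where(l[v]==i)[0]; 
    if len(r): print(v,r[0],r[-1],h[v,r[0]:r[-1]+1,2])
pts=np.argwhere(l==i)[:,::-1]
x=pts[:,0]; u=ce[i][0]
for z in(155,168,181): print('grip z',z,onz(c,*ce[i],z))
for a,b in(((153,132),(374,135)),((165,228),(365,228))):
    p,q=onz(c,*a,115),onz(c,*b,115); print(p,q,np.degrees(np.arctan2(*(q-p)[1::-1])),np.linalg.norm(q-p))
big=cv2.resize(im[95:260,145:385],None,fx=3.33,fy=3.33,interpolation=cv2.INTER_CUBIC); cv2.imwrite('pics/w1c.png',big[...,::-1])
E
```

```text
[ 275  168   18   68 1128] [283.4 201.7]
168 277 281 [57 59 60 59 58]
176 276 292 [ 89  96 101 101 101 101 101 102 101 111 141 168 171 146 112  94  82]
184 276 291 [ 87  96  99 101 102 101 101 101 101 102 101 101 101 101  98  90]
192 276 292 [ 90  96 101 100 101 101 100 101 101 100 100 109 137 160 160 144 112]
200 275 292 [ 76  89  95 100 101 100 101 100 100 101 100 100 100 101  99  97  89  74]
208 275 292 [ 76  88  97  99 100 100 101 100  99 100  99  99 100 101  97  97  87  72]
216 275 291 [ 76  89  95  99 100 100 101  99 100 100  99 100 100  99  97  93  85]
224 275 291 [ 76  88  95  98  98  99  99  98  98 100  98 101 100 100  97  92  82]
232 276 290 [ 86  95  99  99  98  98  98 100  98  99  99  99 101  97  92]
grip z 155 [486.7 213.  155. ]
grip z 168 [487.9 217.1 168. ]
grip z 181 [489.1 221.2 181. ]
[380.2 309.6 115. ] [590.6 240.5 115. ] -18.159174768695067 221.43513585979917
[348.1 210.3 115. ] [560.4 144.  115. ] -17.356378385604067 222.3570102080822
```

View pics/w1c.png

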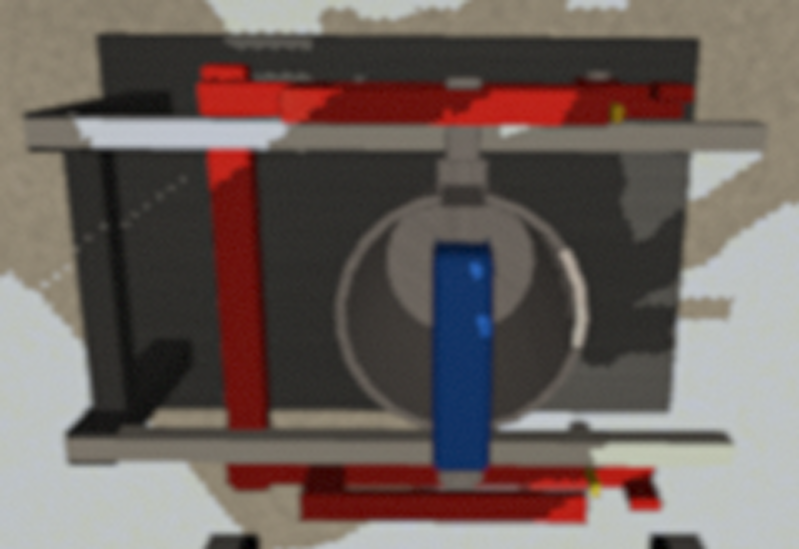

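send_rows([
  {"dx": 0.04, "dy": 0.1, "dz": -2, "wx": 0, "wy": 0, "wz": -0.03, "claw": 0.7},
  {"dx": 0.04, "dy": 0.1, "dz": -4, "wx": 0, "wy": 0, "wz": -0.03, "claw": 0.7},
  {"dx": 0.04, "dy": 0.1, "dz": -4.8, "wx": 0, "wy": 0, "wz": -0.03, "claw": 0.6},
  {"dx": 0.04, "dy": 0.1, "dz": -5.16, "wx": 0, "wy": 0, "wz": -0.03, "claw": 0.5},
  {"dx": 0.04, "dy": 0.1, "dz": -5.16, "wx": 0, "wy": 0, "wz": -0.03, "claw": 0.4},
], force=30)

```text
clock: 2.15
position: [488.6, 220.1, 151.5]
eef_rot: [-3.104, 0.483, 0.003]
force: [-0.4, 0.2, -0.2]
width: 34.6
```

```bash
python3 - <<'E'
from h import *
np.set_printoptions(precision=1,suppress=True)
st()
K,p,Rm,m=cam('wrist')
# w1 camera
c=(K,np.array([511.50651287,297.39964635,422.84599945]),R.from_rotvec([-0.32370524,0.05194367,-0.30076109]).as_matrix(),0)
O=np.array([488.8,219.5]);X=np.array([.9525,-.3046]);Y=np.array([.3046,.9525])
for n,(u,v),z in[('near lip end',(585,508),134),('near keeper',(593,482),128),('near nose inner',(628,490),126),('far keeper',(617,113),128),('grip',(463,330),181),('near bar end',(730,440),115),('far bar end',(765,135),115)]:
    q=onz(c,145+u/3.33,95+v/3.33,z)[:2]-O; print(n,q@X,q@Y)
E
```

```text
t 2.15 pos [488.6 220.1 151.5] yaw -17.68 z [-0.  0. -1.] F [-0.4  0.2 -0.2] w 34.6 T [ 0.  0. -0.]
near lip end 40.36383461065514 -65.01967706624492
near keeper 43.38760565325801 -58.694185209195
near nose inner 55.28231721904539 -62.440673129048015
far keeper 44.382959789738756 57.61166876048943
grip 0.29768049777753625 8.364056693296092
near bar end 90.23850048076609 -49.168711693972945
far bar end 91.37150921807299 50.38973770478748
```

send_rows([
  {"dx": 0, "dy": 0, "dz": 0, "wx": 0, "wy": 0, "wz": 0, "claw": 0.1},
  {"dx": 0, "dy": 0, "dz": 0, "wx": 0, "wy": 0, "wz": 0, "claw": 0.1},
  {"dx": 0, "dy": 0, "dz": 0, "wx": 0, "wy": 0, "wz": 0, "claw": 0},
  {"dx": 0, "dy": 0, "dz": 0, "wx": 0, "wy": 0, "wz": 0, "claw": 0},
], force=60)

```text
clock: 2.65
position: [489.4, 220.6, 152.7]
eef_rot: [-3.103, 0.482, -0.001]
force: [-0.3, 2.3, 8.5]
width: 15.3
```

```bash
python3 - <<'E'
from h import *
st()
E
```

```text
t 2.65 pos [489.4 220.6 152.7] yaw -17.67 z [ 0.001  0.001 -1.   ] F [-0.31  2.32  8.52] w 15.3 T [ 0.27 -0.11  0.05]
```

send_rows([
  {"dx": 0, "dy": 0, "dz": 0.06, "wx": 0, "wy": 0, "wz": 0, "claw": 0},
  {"dx": 0, "dy": 0, "dz": 0.12, "wx": 0, "wy": 0, "wz": 0, "claw": 0},
  {"dx": 0, "dy": 0, "dz": 0.12, "wx": 0, "wy": 0, "wz": 0, "claw": 0},
])

```text
clock: 3.02
position: [489.3, 220.5, 155.7]
eef_rot: [-3.103, 0.482, -0.0]
force: [-0.1, 0.3, -3.8]
width: 14.7
```

```bash
python3 - <<'E'
from h import *
st()
E
```

```text
t 3.02 pos [489.3 220.5 155.7] yaw -17.67 z [ 0.     0.001 -1.   ] F [-0.11  0.33 -3.75] w 14.7 T [ 0.02 -0.01  0.  ]
```

send_rows([
  {"dx": 0.3, "dy": -0.1, "dz": 0, "wx": 0, "wy": 0, "wz": 0, "claw": 0},
  {"dx": 0.6, "dy": -0.19, "dz": 0, "wx": 0, "wy": 0, "wz": 0, "claw": 0},
  {"dx": 0.9, "dy": -0.29, "dz": 0, "wx": 0, "wy": 0, "wz": 0, "claw": 0},
  {"dx": 1.22, "dy": -0.39, "dz": 0, "wx": 0, "wy": 0, "wz": 0, "claw": 0},
  {"dx": 1.22, "dy": -0.39, "dz": 0, "wx": 0, "wy": 0, "wz": 0, "claw": 0},
])

```text
clock: 3.65
position: [520.5, 210.5, 155.6]
eef_rot: [-3.103, 0.483, -0.001]
force: [-0.5, 1.1, -4.1]
width: 15.4
```

```bash
cat >> h.py <<'E'
def along():
    o=st();X=np.array([.9527,-.304]);Y=np.array([.304,.9527]);d=o['position'][:2]-[489.3,220.5]
    print('x',round(d@X,2),'y',round(d@Y,2),'Fx',round(o['force'][:2]@X,2),'Fy',round(o['force'][:2]@Y,2))
E
python3 -c "from h import *;along()"
```

```text
t 3.65 pos [520.5 210.5 155.6] yaw -17.7 z [ 0.001  0.001 -1.   ] F [-0.51  1.12 -4.11] w 15.4 T [ 0.01  0.02 -0.  ]
x 32.77 y -0.03 Fx -0.83 Fy 0.91
```

Free so far. I'll step on gently, 2 mm per row.

send_rows([
  {"dx": 0.08, "dy": -0.025, "dz": 0, "wx": 0, "wy": 0, "wz": 0, "claw": 0},
  {"dx": 0.16, "dy": -0.05, "dz": 0, "wx": 0, "wy": 0, "wz": 0, "claw": 0},
  {"dx": 0.24, "dy": -0.075, "dz": 0, "wx": 0, "wy": 0, "wz": 0, "claw": 0},
  {"dx": 0.32, "dy": -0.1, "dz": 0, "wx": 0, "wy": 0, "wz": 0, "claw": 0},
  {"dx": 0.32, "dy": -0.1, "dz": 0, "wx": 0, "wy": 0, "wz": 0, "claw": 0},
])

```text
clock: 4.28
position: [528.3, 208.0, 155.6]
eef_rot: [-3.103, 0.483, 0.0]
force: [-3.4, 1.9, -2.0]
width: 15.3
```

```bash
python3 -c "from h import *;along()"
```

```text
t 4.28 pos [528.3 208.  155.6] yaw -17.71 z [ 0.     0.001 -1.   ] F [-3.4   1.93 -1.98] w 15.3 T [ 0.26  0.69 -0.07]
x 40.95 y -0.04 Fx -3.83 Fy 0.8
```

send_rows([
  {"dx": 0.08, "dy": -0.025, "dz": 0, "wx": 0, "wy": 0, "wz": 0, "claw": 0},
  {"dx": 0.16, "dy": -0.05, "dz": 0, "wx": 0, "wy": 0, "wz": 0, "claw": 0},
  {"dx": 0.23, "dy": -0.073, "dz": 0, "wx": 0, "wy": 0, "wz": 0, "claw": 0},
  {"dx": 0.23, "dy": -0.073, "dz": 0, "wx": 0, "wy": 0, "wz": 0, "claw": 0},
])

```text
clock: 4.78
position: [533.9, 206.2, 155.3]
eef_rot: [-3.103, 0.484, 0.001]
force: [-5.4, 2.0, -5.8]
width: 14.8
```

```bash
python3 -c "from h import *;along()"
```

```text
t 4.78 pos [533.9 206.2 155.3] yaw -17.71 z [-0.     0.001 -1.   ] F [-5.37  1.97 -5.83] w 14.8 T [0.52 0.98 0.02]
x 46.84 y -0.11 Fx -5.71 Fy 0.24
```

send_rows([
  {"dx": 0.04, "dy": -0.012, "dz": 0.01, "wx": 0, "wy": 0, "wz": 0, "claw": 0},
  {"dx": 0.08, "dy": -0.025, "dz": 0.01, "wx": 0, "wy": 0, "wz": 0, "claw": 0},
  {"dx": 0.08, "dy": -0.025, "dz": 0.01, "wx": 0, "wy": 0, "wz": 0, "claw": 0},
])

```text
clock: 5.15
position: [535.5, 205.5, 155.3]
eef_rot: [-3.103, 0.484, 0.003]
force: [-5.6, 2.8, -6.9]
width: 15.4
```

```bash
python3 -c "from h import *;along()"
```

```text
t 5.15 pos [535.5 205.5 155.3] yaw -17.72 z [-0.001  0.001 -1.   ] F [-5.64  2.84 -6.86] w 15.4 T [ 0.49  1.   -0.02]
x 48.59 y -0.24 Fx -6.24 Fy 0.99
```

send_rows([
  {"dx": 0.04, "dy": -0.01, "dz": 0.01, "wx": 0, "wy": 0, "wz": 0, "claw": 0},
  {"dx": 0.07, "dy": -0.02, "dz": 0.01, "wx": 0, "wy": 0, "wz": 0, "claw": 0},
  {"dx": 0.07, "dy": -0.02, "dz": 0.01, "wx": 0, "wy": 0, "wz": 0, "claw": 0},
])

```text
clock: 5.52
position: [536.8, 205.0, 155.3]
eef_rot: [-3.103, 0.484, 0.004]
force: [-5.8, 2.7, -6.1]
width: 15.0
```

```bash
python3 -c "from h import *;along()"
```

```text
t 5.53 pos [536.8 205.  155.3] yaw -17.72 z [-0.003  0.001 -1.   ] F [-5.82  2.74 -6.08] w 15.0 T [ 0.57  1.1  -0.1 ]
x 49.95 y -0.33 Fx -6.38 Fy 0.84
```

send_rows([
  {"dx": 0.04, "dy": -0.01, "dz": 0.01, "wx": 0, "wy": 0, "wz": 0, "claw": 0},
  {"dx": 0.07, "dy": -0.015, "dz": 0.01, "wx": 0, "wy": 0, "wz": 0, "claw": 0},
  {"dx": 0.07, "dy": -0.015, "dz": 0.01, "wx": 0, "wy": 0, "wz": 0, "claw": 0},
])

```text
clock: 5.9
position: [537.9, 204.6, 155.2]
eef_rot: [-3.104, 0.484, 0.006]
force: [-5.7, 3.7, -5.7]
width: 14.8
```

```bash
python3 -c "from h import *;along()"
```

```text
t 5.9 pos [537.9 204.6 155.2] yaw -17.72 z [-0.004  0.001 -1.   ] F [-5.75  3.73 -5.7 ] w 14.8 T [ 0.5   1.24 -0.02]
x 51.18 y -0.37 Fx -6.61 Fy 1.81
```

send_rows([
  {"dx": 0.03, "dy": -0.008, "dz": 0.01, "wx": 0, "wy": -0.02, "wz": 0, "claw": 0},
  {"dx": 0.06, "dy": -0.015, "dz": 0.01, "wx": 0, "wy": -0.02, "wz": 0, "claw": 0},
  {"dx": 0.06, "dy": -0.015, "dz": 0.01, "wx": 0, "wy": -0.02, "wz": 0, "claw": 0},
])

```text
clock: 6.28
position: [538.8, 204.2, 155.1]
eef_rot: [-3.103, 0.484, 0.003]
force: [-6.1, 3.1, -4.7]
width: 15.1
```

```bash
python3 -c "from h import *;along()"
```

```text
t 6.28 pos [538.8 204.2 155.1] yaw -17.72 z [-0.002  0.001 -1.   ] F [-6.11  3.07 -4.69] w 15.1 T [0.56 1.28 0.  ]
x 52.11 y -0.48 Fx -6.75 Fy 1.07
```

send_rows([
  {"dx": 0.03, "dy": -0.008, "dz": 0.02, "wx": 0, "wy": -0.01, "wz": 0, "claw": 0},
  {"dx": 0.065, "dy": -0.012, "dz": 0.02, "wx": 0, "wy": -0.01, "wz": 0, "claw": 0},
  {"dx": 0.065, "dy": -0.012, "dz": 0.02, "wx": 0, "wy": -0.01, "wz": 0, "claw": 0},
])

```text
clock: 6.65
position: [539.0, 204.0, 155.2]
eef_rot: [-3.104, 0.484, 0.005]
force: [-10.2, 4.5, -2.3]
width: 14.9
```

```bash
python3 -c "from h import *;along()"
```

```text
t 6.65 pos [539.  204.  155.2] yaw -17.73 z [-0.003  0.001 -1.   ] F [-10.21   4.48  -2.27] w 14.9 T [ 0.88  2.16 -0.03]
x 52.36 y -0.59 Fx -11.09 Fy 1.16
```

The stop is found: force jumped from 6.7 to 11 N within 0.25 mm, at x ≈ 52.3. That is 13 mm past first keeper contact, as expected. I'll ease back about 1.2 mm and start lifting.

send_rows([
  {"dx": -0.045, "dy": 0.018, "dz": 0.01, "wx": 0, "wy": -0.01, "wz": 0, "claw": 0},
  {"dx": -0.045, "dy": 0.018, "dz": 0.01, "wx": 0, "wy": -0.01, "wz": 0, "claw": 0},
  {"dx": -0.045, "dy": 0.018, "dz": 0.08, "wx": 0, "wy": -0.01, "wz": 0, "claw": 0},
  {"dx": -0.045, "dy": 0.018, "dz": 0.16, "wx": 0, "wy": -0.01, "wz": 0, "claw": 0},
  {"dx": -0.045, "dy": 0.018, "dz": 0.2, "wx": 0, "wy": -0.01, "wz": 0, "claw": 0},
])

```text
clock: 7.28
position: [537.4, 204.4, 160.1]
eef_rot: [-3.104, 0.484, 0.004]
force: [-5.1, 1.2, -6.3]
width: 15.1
```

```bash
python3 -c "from h import *;along()"
```

```text
t 7.28 pos [537.4 204.4 160.1] yaw -17.73 z [-0.002  0.001 -1.   ] F [-5.05  1.21 -6.33] w 15.1 T [ 0.35  1.01 -0.01]
x 50.74 y -0.72 Fx -5.18 Fy -0.38
```

send_rows([
  {"dx": 0, "dy": 0, "dz": 0.15, "wx": 0, "wy": 0, "wz": 0, "claw": 0},
  {"dx": 0, "dy": 0, "dz": 0.3, "wx": 0, "wy": 0, "wz": 0, "claw": 0},
  {"dx": 0, "dy": 0, "dz": 0.4, "wx": 0, "wy": 0, "wz": 0, "claw": 0},
])

```text
clock: 7.65
position: [538.3, 204.4, 170.6]
eef_rot: [-3.103, 0.484, 0.001]
force: [-0.0, 0.6, -4.4]
width: 15.3
```

```bash
python3 -c "from h import *;along()"
```

```text
t 7.65 pos [538.3 204.4 170.6] yaw -17.73 z [-0.     0.001 -1.   ] F [-0.01  0.56 -4.37] w 15.3 T [ 0.01 -0.02 -0.03]
x 51.55 y -0.49 Fx -0.18 Fy 0.53
```

send_rows([
  {"dx": -0.02, "dy": 0.01, "dz": 0.4, "wx": 0, "wy": 0, "wz": 0, "claw": 0},
  {"dx": -0.02, "dy": 0.01, "dz": 0.9, "wx": 0, "wy": 0, "wz": 0, "claw": 0},
  {"dx": -0.02, "dy": 0.01, "dz": 1.5, "wx": 0, "wy": 0, "wz": 0, "claw": 0},
  {"dx": -0.02, "dy": 0.01, "dz": 2.2, "wx": 0, "wy": 0, "wz": 0, "claw": 0},
  {"dx": -0.02, "dy": 0.01, "dz": 3, "wx": 0, "wy": 0, "wz": 0, "claw": 0},
  {"dx": -0.02, "dy": 0.01, "dz": 3.6, "wx": 0, "wy": 0, "wz": 0, "claw": 0},
  {"dx": -0.02, "dy": 0.01, "dz": 4, "wx": 0, "wy": 0, "wz": 0, "claw": 0},
  {"dx": -0.02, "dy": 0.01, "dz": 4, "wx": 0, "wy": 0, "wz": 0, "claw": 0},
])

```text
clock: 8.65
position: [538.0, 204.7, 271.2]
eef_rot: [-3.103, 0.484, -0.001]
force: [-0.2, 0.1, -4.7]
width: 15.2
```

```bash
python3 - <<'E'
from h import *
along()
im=eyes.capture('side'); cv2.imwrite('pics/side2.png',im[...,::-1])
o=manip.get_obs();print(((np.array([470,-249.5])-o['position'][:2])/25).round(2))
E
```

```text
t 8.65 pos [538.  204.7 271.2] yaw -17.73 z [ 0.001  0.001 -1.   ] F [-0.19  0.14 -4.7 ] w 15.2 T [ 0.   -0.04  0.05]
x 51.2 y -0.28 Fx -0.22 Fy 0.08
[ -2.71 -18.16]
```

View pics/side2.png

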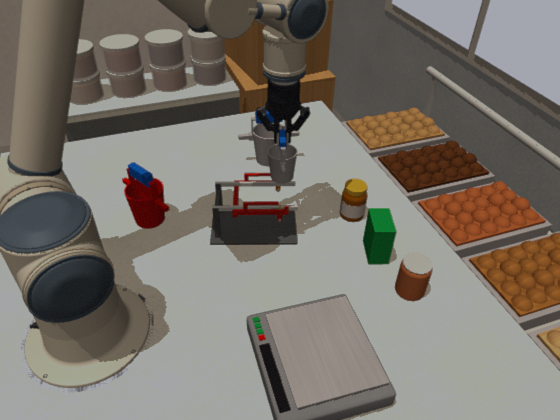

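The side view shows the pail out of the hooks at (282,165), held upright and well above the stand. The bystanders haven't moved. Now I'll carry it to the scale.

send_rows([
  {"dx": -0.1, "dy": -0.6, "dz": 0, "wx": 0, "wy": 0, "wz": 0, "claw": 0},
  {"dx": -0.3, "dy": -1.9, "dz": 0, "wx": 0, "wy": 0, "wz": 0, "claw": 0},
  {"dx": -0.55, "dy": -3.6, "dz": 0, "wx": 0, "wy": 0, "wz": 0, "claw": 0},
  {"dx": -0.8, "dy": -5.4, "dz": 0, "wx": 0, "wy": 0, "wz": 0, "claw": 0},
  {"dx": -1.1, "dy": -7.2, "dz": 0, "wx": 0, "wy": 0, "wz": 0, "claw": 0},
  {"dx": -1.35, "dy": -9, "dz": 0, "wx": 0, "wy": 0, "wz": 0, "claw": 0},
  {"dx": -1.6, "dy": -10.6, "dz": 0, "wx": 0, "wy": 0, "wz": 0, "claw": 0},
  {"dx": -1.8, "dy": -12, "dz": 0, "wx": 0, "wy": 0, "wz": 0, "claw": 0},
])

```text
clock: 9.7
position: [491.5, -97.4, 270.0]
eef_rot: [-3.103, 0.485, 0.003]
force: [-0.4, -0.7, -4.3]
width: 15.0
```

```bash
python3 - <<'E'
from h import *
o=st();print(((np.array([470,-249.5])-o['position'][:2])/25).round(2))
E
```

```text
t 9.7 pos [491.5 -97.4 270. ] yaw -17.77 z [-0.002  0.001 -1.   ] F [-0.42 -0.74 -4.26] w 15.0 T [-0.06 -0.07  0.01]
[-0.86 -6.09]
```

send_rows([
  {"dx": -0.2, "dy": -1.2, "dz": 0, "wx": 0, "wy": 0, "wz": 0, "claw": 0},
  {"dx": -0.45, "dy": -3, "dz": 0, "wx": 0, "wy": 0, "wz": 0, "claw": 0},
  {"dx": -0.7, "dy": -4.7, "dz": -0.5, "wx": 0, "wy": 0, "wz": 0, "claw": 0},
  {"dx": -0.86, "dy": -5.7, "dz": -1.2, "wx": 0, "wy": 0, "wz": 0, "claw": 0},
  {"dx": -0.86, "dy": -6.09, "dz": -2, "wx": 0, "wy": 0, "wz": 0, "claw": 0},
  {"dx": -0.86, "dy": -6.09, "dz": -2.8, "wx": 0, "wy": 0, "wz": 0, "claw": 0},
  {"dx": -0.86, "dy": -6.09, "dz": -3.3, "wx": 0, "wy": 0, "wz": 0, "claw": 0},
  {"dx": -0.86, "dy": -6.09, "dz": -3.4, "wx": 0, "wy": 0, "wz": 0, "claw": 0},
])

```text
clock: 10.7
position: [469.4, -249.4, 184.3]
eef_rot: [-3.103, 0.485, 0.005]
force: [-0.6, 0.3, -4.0]
width: 14.8
```

```bash
python3 - <<'E'
from h import *
st();im=eyes.capture('side'); cv2.imwrite('pics/side3.png',im[230:420,180:460,::-1].repeat(2,0).repeat(2,1))
E
```

```text
t 10.7 pos [ 469.4 -249.4  184.3] yaw -17.77 z [-0.003  0.002 -1.   ] F [-0.61  0.29 -3.97] w 14.8 T [-0.02 -0.06  0.03]
```

View pics/side3.png

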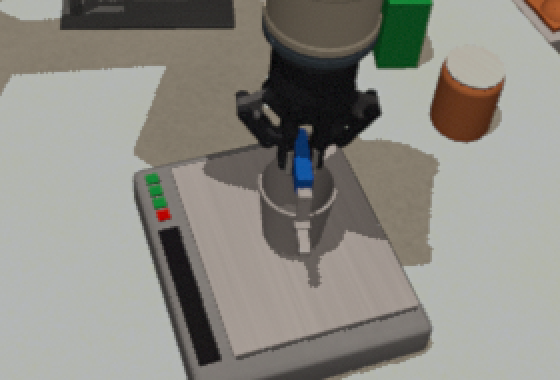

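The pail is just above the plate. Its foot is at about (295,250) in the crop and the plate's middle at about (291,244), so it is centred. I'll lower it slowly.

send_rows([
  {"dx": 0, "dy": 0, "dz": -0.15, "wx": 0, "wy": -0.02, "wz": 0, "claw": 0},
  {"dx": 0, "dy": 0, "dz": -0.3, "wx": 0, "wy": -0.02, "wz": 0, "claw": 0},
  {"dx": 0, "dy": 0, "dz": -0.4, "wx": 0, "wy": -0.02, "wz": 0, "claw": 0},
  {"dx": 0, "dy": 0, "dz": -0.45, "wx": 0, "wy": -0.02, "wz": 0, "claw": 0},
  {"dx": 0, "dy": 0, "dz": -0.48, "wx": 0, "wy": -0.02, "wz": 0, "claw": 0},
  {"dx": 0, "dy": 0, "dz": -0.48, "wx": 0, "wy": -0.02, "wz": 0, "claw": 0},
])

```text
clock: 11.5
position: [469.7, -249.5, 172.6]
eef_rot: [-3.102, 0.485, -0.002]
force: [0.2, -0.8, -4.2]
width: 14.9
```

```bash
python3 -c "from h import *;along()"
```

```text
t 11.5 pos [ 469.7 -249.5  172.6] yaw -17.77 z [ 0.001  0.001 -1.   ] F [ 0.21 -0.76 -4.23] w 14.9 T [0.04 0.05 0.03]
x 124.21 y -453.74 Fx 0.43 Fy -0.66
```

send_rows([
  {"dx": 0, "dy": 0, "dz": -0.03, "wx": 0, "wy": 0, "wz": 0, "claw": 0},
  {"dx": 0, "dy": 0, "dz": -0.06, "wx": 0, "wy": 0, "wz": 0, "claw": 0},
  {"dx": 0, "dy": 0, "dz": -0.08, "wx": 0, "wy": 0, "wz": 0, "claw": 0},
  {"dx": 0, "dy": 0, "dz": -0.08, "wx": 0, "wy": 0, "wz": 0, "claw": 0},
])

```text
clock: 12.0
position: [469.9, -249.6, 170.9]
eef_rot: [-3.103, 0.485, -0.002]
force: [0.7, 0.5, 3.6]
width: 15.2
```

```bash
python3 -c "from h import *;along()"
```

```text
t 12.0 pos [ 469.9 -249.6  170.9] yaw -17.76 z [ 0.002  0.001 -1.   ] F [0.67 0.54 3.57] w 15.2 T [0.13 0.14 0.04]
x 124.44 y -453.8 Fx 0.48 Fy 0.72
```

The pail is resting on the plate, so I'll release.

send_rows([
  {"dx": 0, "dy": 0, "dz": 0, "wx": 0, "wy": 0, "wz": 0, "claw": 0.25},
  {"dx": 0, "dy": 0, "dz": 0, "wx": 0, "wy": 0, "wz": 0, "claw": 0.4},
  {"dx": 0, "dy": 0, "dz": 0, "wx": 0, "wy": 0, "wz": 0, "claw": 0.5},
  {"dx": 0, "dy": 0, "dz": 0, "wx": 0, "wy": 0, "wz": 0, "claw": 0.55},
])

```text
clock: 12.5
position: [469.9, -249.6, 170.9]
eef_rot: [-3.103, 0.485, -0.003]
force: [0.6, 0.1, -1.6]
width: 47.0
```

```bash
python3 -c "from h import *;along()"
```

```text
t 12.5 pos [ 469.9 -249.6  170.9] yaw -17.76 z [ 0.002  0.001 -1.   ] F [ 0.57  0.09 -1.59] w 47.0 T [0.04 0.03 0.01]
x 124.46 y -453.8 Fx 0.51 Fy 0.26
```

send_rows([
  {"dx": 0, "dy": 0, "dz": 0.3, "wx": 0, "wy": 0, "wz": 0, "claw": 0.55},
  {"dx": 0, "dy": 0, "dz": 1, "wx": 0, "wy": 0, "wz": 0, "claw": 0.55},
  {"dx": 0, "dy": 0, "dz": 2.5, "wx": 0, "wy": 0, "wz": 0, "claw": 0.55},
  {"dx": 0, "dy": 0, "dz": 4, "wx": 0, "wy": 0, "wz": 0, "claw": 0.55},
  {"dx": 0, "dy": 0, "dz": 5, "wx": 0, "wy": 0, "wz": 0, "claw": 0.55},
  {"dx": 0, "dy": 0, "dz": 5, "wx": 0, "wy": 0, "wz": 0, "claw": 0.55},
  {"dx": 0, "dy": 0, "dz": 5, "wx": 0, "wy": 0, "wz": 0, "claw": 0.55},
])

```text
clock: 13.38
position: [469.7, -249.5, 295.6]
eef_rot: [-3.102, 0.485, -0.002]
force: [-0.4, 0.1, -1.1]
width: 46.8
```

```bash
python3 - <<'E'
from h import *
st();im=eyes.capture('side'); cv2.imwrite('pics/side4.png',im[...,::-1])
E
```

```text
t 13.38 pos [ 469.7 -249.5  295.6] yaw -17.77 z [ 0.001  0.001 -1.   ] F [-0.42  0.14 -1.1 ] w 46.8 T [0.06 0.03 0.  ]
```

View pics/side4.png

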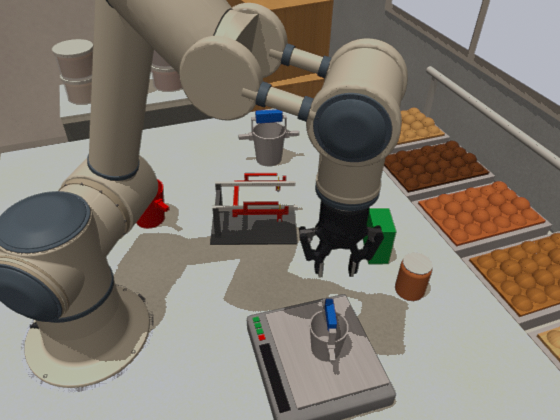

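The side view shows the pail upright on the plate with its foot at about (326,350), near the plate's middle. The gripper is well clear, and the tin (413,277) and carton (379,236) are where they started.

```bash
python3 -c "
from h import *
st();print(order.job_done())"
```

```text
t 13.43 pos [ 469.5 -249.4  295.3] yaw -17.77 z [ 0.001  0.002 -1.   ] F [-0.26 -0.06  0.14] w 46.9 T [-0.02  0.04 -0.03]
the job is handed in; nothing more can be done
None
```

The pail is off its hooks and standing upright and released near the middle of the scale's plate. I handed the job in at about 13.4 s; no verdict is reported.

- **Unhooking:** I gripped the small grey pail by its blue block, raised it 3 mm and pressed towards the open end. The keepers pushed back with about 4 N at first and about 6.7 N near the end. At 52.3 mm of travel the force jumped to 11 N within 0.25 mm, which I took as the stop. I eased back about 1.5 mm and lifted straight up without a jam. The highest push I read was 11 N, but forces were only read between moves.
- **Placing:** The pail touched the plate with about 8 N and was let go there.
- **Last checks:** The final side picture shows the pail upright, with its foot a few pixels from the plate's middle, and the gripper about 125 mm above its release height, with force near zero. The tin and carton had not moved. The arm hid the jar in that picture, but it was in place in the one taken after the lift and the arm never went near it. I measured the final position by eye from that picture, not by calculation; none of the checks failed.

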